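# Clear the pipette off the tip box and shut its lid

## Robot

A 7-joint arm with a two-finger parallel gripper is mounted at the origin on a cart in front of the work surface, level with it; the furniture and walls round the work are solid. World frame = base frame: x ahead of the robot, y to its left, z up, the work surface at z = 0. Lengths are in m, angles in degrees, forces in N, time in s.
With the tool pointing down it reaches from about 0.4 to 0.9 m from the base axis. Payload 5.5 kg.
Tool frame: the origin (TCP) lies midway between the tips of the shut fingers; the grasp point (between the pads) lies 19 mm behind it; z points along the fingers, y is the line along which they close (so a half turn about z gives the same grasp; the last joint's range is limited). The gripper opens to 85 mm and grips with 20 to 120 N. Pads are 22 mm wide; open, the fingers measure 114 mm over their backs; the gripper's body (76 mm by 85 mm) begins 54 mm behind the grasp point. The pads swing forward as they close: fully open they stand 13 mm farther back than shut.
Start: joints at [-49.034, 28.699, -24.465, 88.831, 12.651, 65.22, -12.049], TCP at [0.284, 0.585, 0.231] pointing down, gripper open.
Joint ranges: [-164.97, 164.97], [-17.58, 116.51], [-87.97, 89.64], [11.32, 138.91], [-80.73, 260.73], [10.89, 115.49], [-147.41, 147.41]. Speed limits (degrees/s): [147.25, 147.25, 180, 180, 180, 180, 180].

## Interface

Orientations are given as a 3x3 rotation matrix whose columns are the frame's x, y, z axes.
In Python, from workcell import bot, camrig, probe_bus gives the robot as it stands (bot), with the cameras (camrig) and the readings (probe_bus).
- The arm moves only by the tool shift_gripper, called after "Request:" by a JSON object that holds its "method" and its "body", one argument or row to a line. Schema: {"type":"object","properties":{"plan":{"type":"array","items":{"type":"array","items":{"type":"array","items":{"type":"number"},"minItems":6,"maxItems":6},"minItems":1,"maxItems":5},"minItems":1,"maxItems":1},"aperture":{"type":"number"},"only":{"type":"string"},"quiet":{"type":"boolean"},"lines":{"type":"string"}},"required":["plan"],"additionalProperties":false}. plan is a list that holds a single list of rows (three levels of brackets), with 1 to 5 rows, each of 6 numbers: dx, dy, dz in shares of the most that a row can go, 1 being 62.5 mm, then a rotation vector rx, ry, rz in fractions of the full range, 1 being 360 degrees; each row shifts and turns the commanded pose from where the row before left it, along the tool's axes as they then stand; what a row does not reach is not made up. A row lasts 1/8 s, in which the tool goes at most 0.0625 m and 10.7 degrees, less where a joint would pass 70% of its speed; a pose out of reach is approached as far as the arm can. aperture is the finger opening in m, set as the call begins (left out keeps the last). The fingers move at their own pace and stop on an object; the grip force is fixed at half the most. Time passes only in rows, so rows that do not move let the fingers close. The tool returns the time, the measured TCP pose, the force, the opening and the grip force at its end. only (a regular expression) keeps the lines of the reply that match it, lines (a string "A,B") keeps lines A to B, and quiet returns only ok. Shift and turn numbers lie between -1 and 1, and a call with a number outside is refused. Input that does not fit is refused with a message, and nothing moves.
- probe_bus.read_state(): the state, without advancing time (a new reading comes with each control period).
- camrig.read_camera(name): name is "scene" or "top" or "wrist"; returns the picture (400x640x3 uint8, blue, green, red); there is no depth.
- camrig.camera_params(name): a dict with "vertical_fov" (degrees; the focal length in pixels is half the picture's height over the tangent of half this angle, whatever the lens; pixels are square), "cx", "cy" (the principal point, pixels), "view" (4x4, takes a point from world to camera coordinates); the wrist camera has in their place "hand_eye" (4x4, takes a point from camera to tool coordinates, whose origin is the TCP and whose axes are the flange's). Camera axes: x right, y up, looking along -z (the intrinsics and any distortion apply to the point x, -y, -z); pixel columns grow to the right and rows downward; lengths in m; the calibration is good to about 2 mm. A picture is of the moment at which its call begins: read the wrist's pose just before it. camera_params takes no time and is no camera call.
- bot.sign_off(): hands the job in; it is judged then, once.
The state is a dict: "t": time; "joint_positions": joint angles; "qd": joint speeds; "effort": joint torques, N m; "ee_pos": TCP position; "orientation": TCP orientation; "ft_force": force on the tool from outside, world axes, zero at the start; "torque": the same for the moment, N m; "width": finger opening in m; "grip_force": force on a finger pad.
Only numpy, scipy, OpenCV 4.12 (cv2) and the standard library are available. Lean on these libraries where they do the work, as an engineer would, in place of code of your own. Each camera call takes 0.05 s, during which the arm holds its last target. There are 200 camera calls.

## Task

A pipette has been left lying across the open pipette tip box, so the lid cannot be shut. Lay the pipette down lengthwise on the grey bench mat, in line with its long side and either way round (set it down, do not drop it), then swing the tip box's lid shut and press down on top of it so that it is fully home. Leave the other things on the worktop where they are.

Things in the scene. Friction and masses are not known exactly. Their poses are not given: they have to be found in the camera images.
- tip_box: Pale pipette tip box, fixed, 80 (x) by 118 (y) mm; origin: centre of its underside, z up. Front wall x = -37 mm, back wall x = +43, rim 52 mm high, bed of tips inside at z = 48. A clear lid is hinged along its back (+x, away from the robot); shut, the whole is 87 mm high. It stands left or right of the middle of the worktop (the mat on the other side), turned up to 0.65 rad.
- tip_box_lid (a joint): Angle of the clear lid (hollow cap, 80 x 118 mm, 34 mm deep): 0 = fully shut, flat top level at z = 87 mm; starts open at 1.75 to 1.9 rad, leaning back (stop at 1.92). Stiff hinge (0.1 N m friction): it stays where it is left and must be pushed all the way, 1.5 to 3 N at its front edge. Pushing its outer face (the back of the open lid) toward the robot closes it.
- lid_hinge (a point): Middle of the lid's hinge axis, on the box at (43.6, 0, 53) mm; axes as the box's, the hinge along y. At joint angle t, a lid point that lies at (x, z) from the hinge when shut lies at (x cos t + z sin t, -x sin t + z cos t).
- lid_front (a point): Point on the lid: middle of the front upper edge of its flat top; with the lid shut at (-37, 0, 87) mm in the box's frame, that is (-81, 0, 34) mm from the hinge. Moves with the lid.
- pipette: White micropipette, 260 x 44 x 30 mm, 0.1 to 0.15 kg, starting nearly level across the tip box, 50 mm up. Its length is its y axis: narrow grey tip at +y (to 130 mm), thick handle from y = -105 to +10 mm, plunger button from there to -130 mm, a finger hook out to x = +22 mm at y = -95 mm. Origin at mid-length on the underside; z up.
- pipette_grip (a point): Where to grip the pipette: the middle of its handle, near its centre of mass, at (-8.5, -45, 14.5) mm in its frame, axes as the pipette's. The handle here is about 27 mm wide (x) and 29 mm thick (z); take it across x.
- pipette_tip (a point): Narrow end of the pipette, at (-8.5, 128, 14.5) mm in its frame.
- bench_mat: Plain grey rectangular bench mat, fixed, 100 (x) by 220 (y) by 4 mm; origin at the centre of its underside, turned by up to 0.45 rad. The pipette is a little longer than it: what counts is that the middle of the handle (pipette_grip) is over the mat and that the pipette lies down on it along the long side.
- timer: Bystander: small white timer, 60 x 62 x 17 mm; origin at the centre of its underside.
- cup_near: Bystander: specimen cup with lid, 61 mm across, 67 mm high; origin at the centre of its underside.
- cup_far: Bystander: another specimen cup, 61 mm across, 67 mm high, farther from the robot; origin at the centre of its underside.
- cartridge: Bystander: small upright test cartridge, 48 x 38 x 62 mm; origin at the centre of its underside.

How it is judged:
By the outcome, as a careful person would: the job done as asked, in the order asked, and still so for the second after the job is handed in, with the robot touching nothing.
It also fails if it takes over 69 s, if anything falls off the work surface, if the arm or the gripper's body presses on something with over 40 N, if the wrist force passes 120 N, or if a joint passes its speed limit or range.

## Working session

There is one attempt and no reset: what is moved stays moved. The work goes in short steps, Python scripts to look and compute and a tool call to move; the robot and the scene stay as the last step left them, time stands still between calls to the robot, and variables do not carry over. Pictures are saved under pics/ and viewed, at most 11 in all, crops included, and the job is handed in when it is done.

```bash
ls; mkdir -p pics
```

Run:
```python
from workcell import bot, camrig, probe_bus
import cv2,numpy as np
for n in("scene","top"):
    cv2.imwrite(f"pics/{n}0.png",camrig.read_camera(n)); p=camrig.camera_params(n); print(n,p)
print(camrig.camera_params("wrist"))
s=probe_bus.read_state();print(s)
```

```text
pics
workcell.py
scene {'vertical_fov': 43.851719656313875, 'cx': 319.4031872169022, 'cy': 202.81434557341646, 'view': array([[ 0.65780762, -0.75315331, -0.00701712, -0.33784345],
       [ 0.53637976,  0.46189541,  0.70636349, -0.32225994],
       [-0.52875882, -0.46841512,  0.70781451, -1.33988791],
       [ 0.        ,  0.        ,  0.        ,  1.        ]])}
top {'vertical_fov': 42.0283336549731, 'cx': 323.5954891315897, 'cy': 196.64323356957397, 'view': array([[ 0.14330572, -0.98965369,  0.0070036 , -0.06722203],
       [ 0.9304497 ,  0.13713737,  0.33978919, -0.51240617],
       [-0.33723408, -0.04217724,  0.94047555, -1.82333632],
       [ 0.        ,  0.        ,  0.        ,  1.        ]])}
{'vertical_fov': 65.4339283843837, 'cx': 322.9776287705937, 'cy': 201.18810358853003, 'hand_eye': array([[-1.03846716e-03,  9.62376917e-01,  2.71716011e-01,
         6.87074763e-02],
       [ 9.99999362e-01,  8.78772994e-04,  7.09401171e-04,
         6.71690890e-04],
       [ 4.43934620e-04,  2.71716575e-01, -9.62377216e-01,
        -1.42717944e-01],
       [ 0.00000000e+00,  0.0
[... 175 characters left out ...]
.21759768, -12.05117685]), 'qd': array([-0.09361562, -0.05417894, -0.08800402, -0.18040918,  0.03022059,
       -0.0890947 , -0.01873746]), 'effort': array([-9.79038858e-03, -5.70810878e+01, -5.83799511e+00, -2.81745046e+01,
        1.05641954e-02,  5.45731920e-03, -1.25329123e-05]), 'ee_pos': array([0.2835406 , 0.58421477, 0.23035943]), 'orientation': array([[-8.99675787e-01,  4.36557927e-01, -8.08997679e-04],
       [ 4.36558672e-01,  8.99674504e-01, -1.52068666e-03],
       [ 6.39667721e-05, -1.72129992e-03, -9.99998517e-01]]), 'ft_force': array([-0.15209481, -0.27862124,  0.20413487]), 'torque': array([0.00582244, 0.04907033, 0.01695759]), 'grip_force': 0.0, 'width': 0.08515664226595628}
```

View pics/scene0.png

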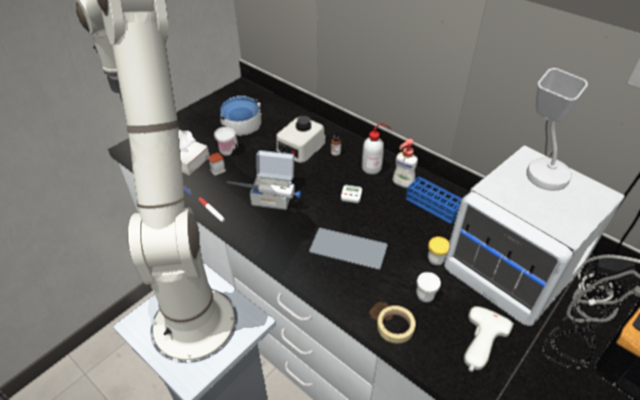

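View pics/top0.png

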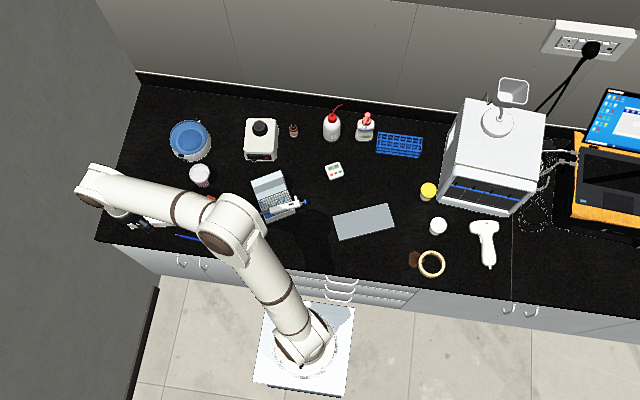

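The scene view shows the open tip box at about (273,190). The pipette lies across it, with its tip to the left near (228,183) and the blue plunger near (298,195). The grey mat is at (348,248). In the top view the box is at (273,195), the pipette at (290,205) and the mat at (363,222).

Create h.py:
```python
from workcell import bot, camrig, probe_bus
import cv2,numpy as np
def cam(n,st=None):
    p=camrig.camera_params(n); f=200/np.tan(np.radians(p["vertical_fov"]/2))
    if n=="wrist":
        st=st or probe_bus.read_state(); T=np.eye(4);T[:3,:3]=st["orientation"];T[:3,3]=st["ee_pos"]; M=T@p["hand_eye"]
    else: M=np.linalg.inv(p["view"])
    return dict(f=f,c=(p["cx"],p["cy"]),M=M)
def ray(c,uv):
    d=c["M"][:3,:3]@np.array([(uv[0]-c["c"][0])/c["f"],-(uv[1]-c["c"][1])/c["f"],-1.]); return c["M"][:3,3],d/np.linalg.norm(d)
def plane(c,uv,z):
    o,d=ray(c,uv); return o+d*(z-o[2])/d[2]
def tri(*cu):
    A=np.zeros((3,3));b=np.zeros(3);R=[ray(c,u) for c,u in cu]
    for o,d in R:
        P=np.eye(3)-np.outer(d,d);A+=P;b+=P@o
    x=np.linalg.solve(A,b); return x,max(np.linalg.norm((np.eye(3)-np.outer(d,d))@(x-o)) for o,d in R)
def proj(c,x):
    q=np.linalg.inv(c["M"])@np.r_[x,1]; return c["c"][0]-c["f"]*q[0]/q[2]*1, c["c"][1]+c["f"]*q[1]/q[2]
```

Run:
```python
from h import *
T=cam("top");S=cam("scene")
print("box",tri((S,(273,190)),(T,(273,195))))
for n,c,(u,v) in(("scene",S,(348,248)),("top",T,(363,222))):
    im=cv2.imread(f"pics/{n}0.png"); g=im.astype(int)
    print(n,im[v,u])
    m=(np.abs(g-g[v,u]).max(2)<18).astype(np.uint8)
    k,l,s,_=cv2.connectedComponentsWithStats(m); m=(l==l[v,u]).astype(np.uint8)
    r=cv2.findContours(m,0,2)[0][0]
    w=np.array([plane(c,p[0],.004)[:2] for p in r],np.float32)
    print(s[l[v,u]],cv2.minAreaRect(w*1000))
for uv in((250,207),(305,203),(296,203)): print(plane(T,uv,.065))
for uv in((228,183),(298,195),(281,190)): print(plane(S,uv,.065))
a=cv2.imread("pics/scene0.png")[130:230,200:340];b=cv2.imread("pics/top0.png")[150:250,220:360]
cv2.imwrite("pics/c0.png",np.vstack([cv2.resize(x,None,fx=4,fy=3*1.0,interpolation=cv2.INTER_CUBIC) for x in(a,b)]))
```

```text
box (array([ 0.52278053,  0.21112109, -0.01087075]), np.float64(0.008746444960955491))
scene [166 162 154]
[ 311  229   75   39 1699] ((472.9259338378906, -151.3817138671875), (94.71543884277344, 217.32040405273438), 23.04454803466797)
top [185 179 171]
[ 333  203   61   36 1329] ((472.19488525390625, -151.47195434570312), (96.52509307861328, 215.5476837158203), 23.2136173248291)
[0.44576183 0.27189873 0.065     ]
[0.49083129 0.07329377 0.065     ]
[0.48596938 0.10630288 0.065     ]
[0.38796632 0.28886108 0.065     ]
[0.49670083 0.07569534 0.065     ]
[0.47781256 0.13326079 0.065     ]
```

View pics/c0.png

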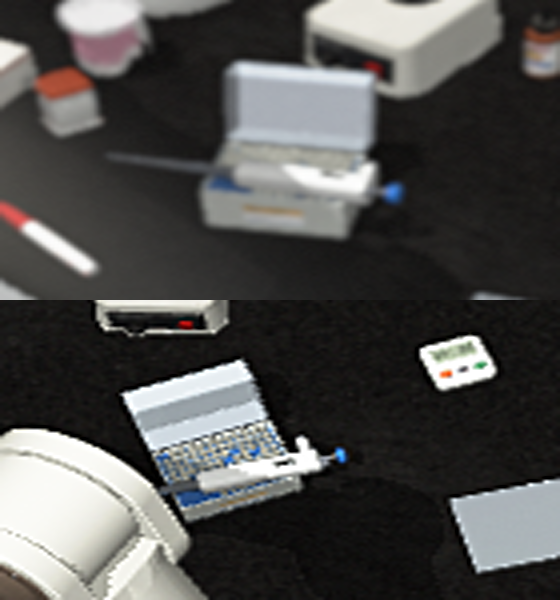

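The crop shows the pipette over the front of the box with its tip to the left and its hook on the far side. The box has the lid open behind it. The mat fits at (0.472,-0.151) with a yaw of about 23°, and the pipette's yaw is about 20°. Next I'll bring the wrist camera over the box.

The rows are not in the units I measure in: shifts go in shares of 62.5 mm and turns go in shares of 360 degrees. I convert before sending: -0.046 m is -0.736, -0.035 m is -0.56.

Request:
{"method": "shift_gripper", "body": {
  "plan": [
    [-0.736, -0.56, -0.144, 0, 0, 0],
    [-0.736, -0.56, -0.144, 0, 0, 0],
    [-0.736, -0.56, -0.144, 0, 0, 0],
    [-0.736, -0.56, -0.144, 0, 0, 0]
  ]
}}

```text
refused: plan: the value is too long (schema: maxItems 1). Nothing was moved.
```

Wrong form. The message asks for a list holding one list of rows, three levels of brackets, so I'll send the same numbers that way.

Request:
{"method": "shift_gripper", "body": {
  "plan": [
    [[-0.736, -0.56, -0.144, 0, 0, 0], [-0.736, -0.56, -0.144, 0, 0, 0], [-0.736, -0.56, -0.144, 0, 0, 0], [-0.736, -0.56, -0.144, 0, 0, 0]]
  ]
}}

```text
t: 0.6
ee_pos: [0.3887, 0.3765, 0.2672]
orientation: [[-0.9, 0.437, -0.0], [0.437, 0.9, -0.0], [0.0, -0.001, -1.0]]
ft_force: [0.7, 0.6, 0.8]
width: 0.0858
grip_force: 0.0
```

Request:
{"method": "shift_gripper", "body": {
  "plan": [
    [[-0.736, -0.56, -0.144, 0, 0, 0], [-0.736, -0.56, -0.144, 0, 0, 0], [-0.736, -0.56, -0.144, 0, 0, 0], [-0.736, -0.56, -0.144, 0, 0, 0]]
  ]
}}

```text
t: 1.1
ee_pos: [0.4929, 0.1704, 0.3034]
orientation: [[-0.9, 0.436, -0.0], [0.436, 0.9, 0.0], [0.0, -0.0, -1.0]]
ft_force: [0.4, 0.3, -0.2]
width: 0.0856
grip_force: 0.0
```

Request:
{"method": "shift_gripper", "body": {
  "plan": [
    [[0, 0, 0, 0, 0, 0.0244], [0, 0, 0, 0, 0, 0.0244], [0, 0, 0, 0, 0, 0.0244], [0, 0, 0, 0, 0, 0.0244], [0, 0, 0, 0, 0, 0.0244]]
  ]
}}

```text
t: 1.72
ee_pos: [0.4922, 0.1721, 0.3029]
orientation: [[-0.339, 0.941, -0.001], [0.941, 0.339, -0.0], [0.0, -0.001, -1.0]]
ft_force: [0.2, -0.4, -0.4]
width: 0.0854
grip_force: 0.0
```

Request:
{"method": "shift_gripper", "body": {
  "plan": [
    [[0, 0, 0, 0, 0, 0], [0, 0, 0, 0, 0, 0]]
  ]
}}

```text
t: 1.98
ee_pos: [0.4924, 0.1723, 0.3031]
orientation: [[-0.347, 0.938, -0.0], [0.938, 0.347, -0.0], [0.0, -0.0, -1.0]]
ft_force: [-0.0, -1.3, -0.5]
width: 0.0852
grip_force: 0.0
```

Run:
```python
from h import *
s=probe_bus.read_state();im=camrig.read_camera("wrist");cv2.imwrite("pics/w1.png",im)
import pickle;pickle.dump(s,open("w1.pkl","wb"));print(s["ee_pos"],s["joint_positions"],s["orientation"])
```

```text
[0.4924099  0.17225724 0.30306103] [-13.42310352  10.27089461 -10.01732308 102.57680643   1.92131708
  67.34365821  -3.73015094] [[-3.46838858e-01  9.37924623e-01 -4.55725290e-04]
 [ 9.37924733e-01  3.46838842e-01 -1.14240221e-04]
 [ 5.09145162e-05 -4.67058969e-04 -9.99999890e-01]]
```

View pics/w1.png

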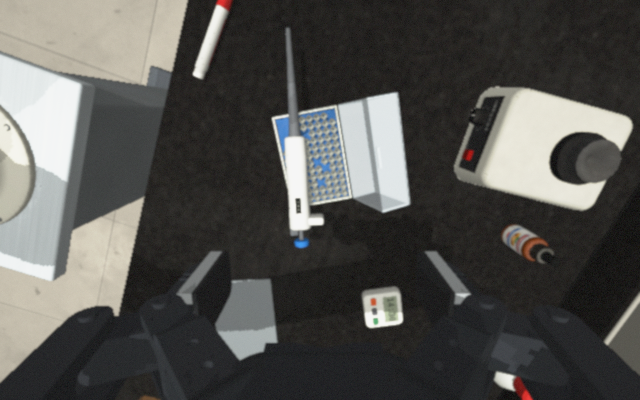

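The wrist view shows the pipette's tip at (289,28), its handle from (296,138) to (300,230), the hook at (322,221) and the plunger at (302,244). The box bed has its near-left corner at (273,118), and the lid is on the right. I'll take a second wrist view from a shifted place.

Run:
```python
from h import *;import pickle
c=cam("wrist",pickle.load(open("w1.pkl","rb")))
for uv in((289,28),(302,245),(295.5,137),(297.5,183)): print(plane(c,uv,.065))
for uv in((273,118),(338,104),(352,202),(287,212)):print("box",plane(c,uv,.052))
```

```text
[0.40252506 0.30883956 0.065     ]
[0.50070658 0.07009437 0.065     ]
[0.4472366  0.20002126 0.065     ]
[0.4678473  0.14741535 0.065     ]
box [0.41330747 0.21081368 0.052     ]
box [0.48200012 0.25354784 0.052     ]
box [0.54336377 0.14498595 0.052     ]
box [0.46751434 0.10227524 0.052     ]
```

Request:
{"method": "shift_gripper", "body": {
  "plan": [
    [[-0.8, -0.64, 0, 0, 0, 0], [-0.8, -0.64, 0, 0, 0, 0], [0, 0, 0, 0, 0, 0], [0, 0, 0, 0, 0, 0]]
  ]
}}

```text
t: 2.52
ee_pos: [0.4531, 0.0541, 0.3036]
orientation: [[-0.344, 0.939, 0.001], [0.939, 0.344, 0.001], [0.0, 0.001, -1.0]]
ft_force: [0.3, -0.5, -0.2]
width: 0.0854
grip_force: 0.0
```

Run:
```python
from h import *
s=probe_bus.read_state();im=camrig.read_camera("wrist");cv2.imwrite("pics/w2.png",im)
import pickle;pickle.dump(s,open("w2.pkl","wb"))
```

```text
(no output)
```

View pics/w2.png

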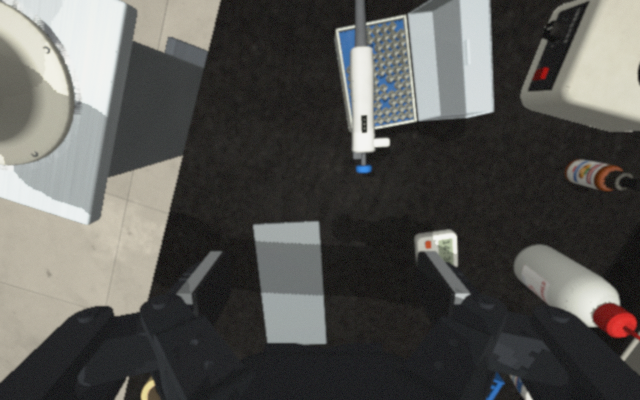

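The second view shows the same scene shifted. The plunger is at (364,169), the handle runs from (360,47) to (363,152), and the box rim corners are near (335,28), (407,15), (416,122) and (350,130). The mat is at (290,283).

Run:
```python
from h import *;import pickle
C=[];F=[]
for n,pl in(("w1",(302,243)),("w2",(364,169))):
    c=cam("wrist",pickle.load(open(n+".pkl","rb")));im=cv2.imread(f"pics/{n}.png");C.append(c)
    b,g,r=[im[...,i].astype(int) for i in range(3)]
    m=(b-r>70);yy,xx=np.nonzero(m);k=np.hypot(xx-pl[0],yy-pl[1])<12
    blue=(xx[k].mean(),yy[k].mean())
    m=((im.min(2)>190)).astype(np.uint8)
    m=cv2.morphologyEx(m,cv2.MORPH_OPEN,np.ones((9,9)))   # drops hook, tips
    k,l,st,ce=cv2.connectedComponentsWithStats(m)
    i=min(range(1,k),key=lambda i:np.hypot(*(ce[i]-np.array(pl)+[4,58])))
    pts=cv2.findContours((l==i).astype(np.uint8),0,2)[0][0]
    rect=cv2.minAreaRect(pts);bx=cv2.boxPoints(rect);bx=bx[np.argsort(bx[:,1])]
    print(n,blue,rect,st[i]); F.append([blue,bx[:2].mean(0),bx[2:].mean(0),rect[0]])
for j,nm in enumerate(("blue","hfront","hback","hmid")): print(nm,tri((C[0],F[0][j]),(C[1],F[1][j])))
for a,b in(((273,118),(335,28)),((338,104),(407,15)),((352,202),(416,122)),((399,93),(482,-5)),((411,205),(493,113)),((384,212),(463,119))): print("pt",tri((C[0],a),(C[1],b)))
# mat check w2
for uv in((254,224),(319,221),(326,344),(267,344)): print("mat",plane(C[1],uv,.004))
cv2.imwrite("pics/z.png",np.hstack([cv2.resize(cv2.imread("pics/w1.png")[80:260,250:420],None,fx=2.3,fy=3,interpolation=2),cv2.resize(cv2.imread("pics/w2.png")[0:180,320:505],None,fx=2.1,fy=3,interpolation=2)]))
```

```text
w1 (np.float64(301.0190476190476), np.float64(243.2)) ((295.05999755859375, 167.0800018310547), (60.850608825683594, 19.525447845458984), 86.8201675415039) [ 285  137   21   61 1149]
w2 (np.float64(363.41509433962267), np.float64(168.67924528301887)) ((362.0, 80.5), (67.0, 18.0), 90.0) [ 353   47   19   68 1243]
blue (array([0.49805276, 0.07539863, 0.07264541]), np.float64(9.903099359638085e-07))
hfront (array([0.44558368, 0.19993213, 0.07118632]), np.float64(0.0004869341280227476))
hback (array([0.4723305 , 0.13355015, 0.079024  ]), np.float64(0.0005954479266593486))
hmid (array([0.45873346, 0.16728521, 0.0750788 ]), np.float64(5.420971752213002e-05))
pt (array([0.41195002, 0.21119956, 0.05185949]), np.float64(0.001385898689100144))
pt (array([0.48250536, 0.25365197, 0.04668655]), np.float64(0.00034977990739057136))
pt (array([0.5399578 , 0.14766743, 0.06088146]), np.float64(0.0017760984221556256))
pt (array([0.54211981, 0.28634828, 0.07934867]), np.float64(0.0015450814732711558))
pt (array([0.59379125, 0.17927886, 0.11474232]), np.float64(0.00036093591447157854))
pt (array([0.56688838, 0.16264786, 0.11870013]), np.float64(0.0012279693813593302))
mat [ 0.38736929 -0.0673684   0.004     ]
mat [ 0.47778134 -0.02921239  0.004     ]
mat [ 0.56405105 -0.23276984  0.004     ]
mat [ 0.47004883 -0.26713567  0.004     ]
```

View pics/z.png

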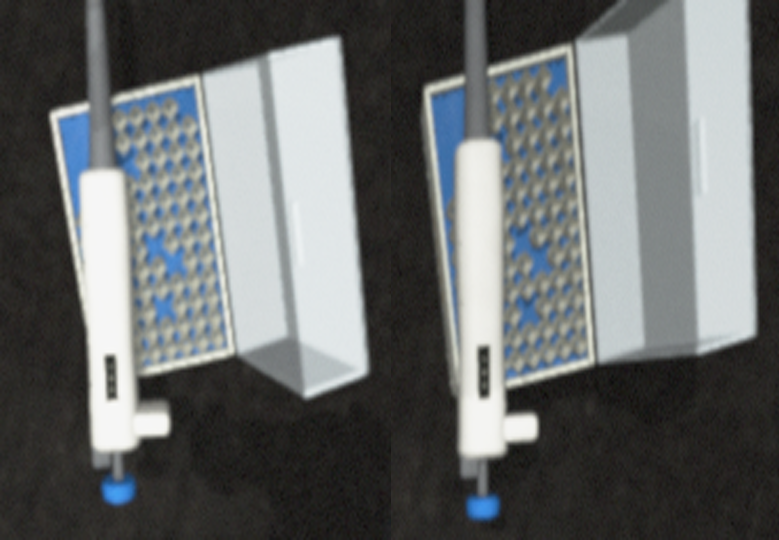

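Scaled: 0.06 m is 0.96, 0.05 m is 0.8, -2.6 degrees is -0.0072.

Request:
{"method": "shift_gripper", "body": {
  "plan": [
    [[0, 0, 0, 0, 0, -0.0072], [0.672, 0.4, 0.32, 0, 0, 0], [0.656, 0.4, 0.8, 0, 0, 0], [0, 0, 0.96, 0, 0, 0], [0, 0, 0.8, 0, 0, 0]]
  ],
  "aperture": 0.055
}}

```text
t: 3.2
ee_pos: [0.4656, 0.1477, 0.1261]
orientation: [[-0.391, 0.92, -0.001], [0.92, 0.391, 0.001], [0.001, -0.0, -1.0]]
ft_force: [0.2, 0.4, -0.0]
width: 0.0549
grip_force: 0.0
```

Request:
{"method": "shift_gripper", "body": {
  "plan": [
    [[0, 0, 0.32, 0, 0, 0], [0, 0, 0, 0, 0, 0], [0, 0, 0, 0, 0, 0]]
  ]
}}

```text
t: 3.58
ee_pos: [0.467, 0.1462, 0.109]
orientation: [[-0.388, 0.922, 0.001], [0.922, 0.388, 0.001], [0.0, 0.002, -1.0]]
ft_force: [0.2, 1.1, 0.9]
width: 0.0549
grip_force: 0.0
```

```bash
python3 -c "
from h import *
s=probe_bus.read_state();print(s['ee_pos'],s['orientation'][:,1],s['ft_force'],s['width'])
d=np.array([.4666,.150,.056])-s['ee_pos'];print(s['orientation'].T@d)"
```

```text
[0.4669992  0.14623381 0.10902606] [0.92179582 0.38767279 0.00150629] [0.19439417 1.08141188 0.93784677] 0.054932496416634356
[0.00360474 0.0010122  0.05302912]
```

Scaled: 0.025 m is 0.4, 0.017 m is 0.272.

Request:
{"method": "shift_gripper", "body": {
  "plan": [
    [[0.048, 0.016, 0.4, 0, 0, 0], [0, 0, 0.272, 0, 0, 0], [0, 0, 0.16, 0, 0, 0], [0, 0, 0, 0, 0, 0], [0, 0, 0, 0, 0, 0]]
  ]
}}

```text
t: 4.2
ee_pos: [0.4664, 0.1481, 0.0567]
orientation: [[-0.386, 0.922, 0.001], [0.922, 0.386, 0.0], [-0.0, 0.001, -1.0]]
ft_force: [-0.2, 0.1, 0.1]
width: 0.055
grip_force: 0.0
```

Request:
{"method": "shift_gripper", "body": {
  "plan": [
    [[0, 0, 0, 0, 0, 0], [0, 0, 0, 0, 0, 0], [0, 0, 0, 0, 0, 0], [0, 0, 0, 0, 0, 0]]
  ],
  "aperture": 0.0
}}

```text
t: 4.7
ee_pos: [0.4664, 0.1482, 0.057]
orientation: [[-0.386, 0.922, 0.001], [0.922, 0.386, 0.0], [-0.0, 0.001, -1.0]]
ft_force: [-1.6, -1.1, 6.1]
width: 0.0248
grip_force: 58.9
```

Scaled: -0.04 m is -0.64, -0.01 m is -0.16.

Request:
{"method": "shift_gripper", "body": {
  "plan": [
    [[0, 0, -0.16, 0, 0, 0], [0, 0, -0.4, 0, 0, 0], [0, 0, -0.64, 0, 0, 0], [0, 0, -0.64, 0, 0, 0], [0, 0, 0, 0, 0, 0]]
  ]
}}

```text
t: 5.32
ee_pos: [0.4683, 0.1489, 0.1748]
orientation: [[-0.386, 0.922, 0.007], [0.922, 0.386, 0.002], [-0.001, 0.007, -1.0]]
ft_force: [0.6, 0.7, -1.8]
width: 0.0245
grip_force: 59.6
```

Request:
{"method": "shift_gripper", "body": {
  "plan": [
    [[-0.48, -0.168, 0, 0, 0, 0], [-0.8, -0.28, 0, 0, 0, 0], [-0.8, -0.28, 0, 0, 0, 0], [-0.8, -0.28, 0, 0, 0, 0], [-0.8, -0.28, 0, 0, 0, 0]]
  ]
}}

```text
t: 5.95
ee_pos: [0.4796, -0.0967, 0.1704]
orientation: [[-0.386, 0.922, -0.001], [0.922, 0.386, 0.0], [0.001, -0.001, -1.0]]
ft_force: [1.5, 1.2, -2.2]
width: 0.0245
grip_force: 59.5
```

Request:
{"method": "shift_gripper", "body": {
  "plan": [
    [[-0.8, -0.28, 0, 0, 0, 0], [-0.512, -0.176, 0, 0, 0, 0], [0, 0, 0, 0, 0, 0], [0, 0, 0, 0, 0, 0]]
  ]
}}

```text
t: 6.45
ee_pos: [0.4852, -0.1809, 0.1703]
orientation: [[-0.386, 0.922, -0.002], [0.922, 0.386, 0.001], [0.002, -0.001, -1.0]]
ft_force: [0.2, 0.3, -1.9]
width: 0.0243
grip_force: 59.5
```

Run:
```python
from h import *
s=probe_bus.read_state();im=camrig.read_camera("wrist")
a=camrig.read_camera("scene")[180:300,270:430]
cv2.imwrite("pics/p1.png",np.vstack([cv2.resize(im,None,fx=.75,fy=.75),cv2.resize(a,(480,280))]))
```

```text
(no output)
```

View pics/p1.png

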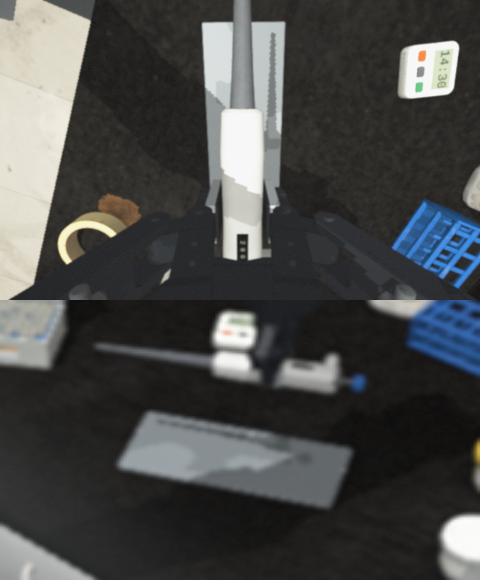

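The pipette is held in line with the mat and nearly level, and is centred on the mat's strip in the wrist view. I'm lowering it now, more slowly near contact.

Scaled: 0.05 m is 0.8, 0.035 m is 0.56.

Request:
{"method": "shift_gripper", "body": {
  "plan": [
    [[0, 0, 0.8, 0, 0, 0], [0, 0, 0.8, 0, 0, 0], [0, 0, 0.56, 0, 0, 0], [0, 0, 0.16, 0, 0, 0], [0, 0, 0, 0, 0, 0]]
  ]
}}

```text
t: 7.18
ee_pos: [0.486, -0.181, 0.0263]
orientation: [[-0.387, 0.922, -0.001], [0.922, 0.387, 0.0], [0.001, -0.0, -1.0]]
ft_force: [0.1, 0.6, -0.2]
width: 0.0246
grip_force: 59.5
```

Request:
{"method": "shift_gripper", "body": {
  "plan": [
    [[0, 0, 0.064, 0, 0, 0], [0, 0, 0.048, 0, 0, 0], [0, 0, 0.032, 0, 0, 0], [0, 0, 0, 0, 0, 0]]
  ]
}}

```text
t: 7.68
ee_pos: [0.4859, -0.1819, 0.0174]
orientation: [[-0.386, 0.922, 0.0], [0.922, 0.386, -0.0], [-0.0, 0.0, -1.0]]
ft_force: [0.3, -0.4, -1.7]
width: 0.0243
grip_force: 59.5
```

Request:
{"method": "shift_gripper", "body": {
  "plan": [
    [[0, 0, 0.032, 0, 0, 0], [0, 0, 0, 0, 0, 0]]
  ]
}}

```text
t: 7.92
ee_pos: [0.4858, -0.1818, 0.0151]
orientation: [[-0.386, 0.922, -0.0], [0.922, 0.386, 0.0], [0.0, -0.0, -1.0]]
ft_force: [0.4, -0.4, -1.6]
width: 0.0243
grip_force: 59.5
```

Scaled: 0.0015 m is 0.024.

Request:
{"method": "shift_gripper", "body": {
  "plan": [
    [[0, 0, 0.024, 0, 0, 0], [0, 0, 0, 0, 0, 0]]
  ],
  "only": "ee_pos|ft_"
}}

```text
ee_pos: [0.4859, -0.1818, 0.0136]
ft_force: [-0.6, -0.0, -0.9]
```

Request:
{"method": "shift_gripper", "body": {
  "plan": [
    [[0, 0, 0.024, 0, 0, 0], [0, 0, 0, 0, 0, 0]]
  ],
  "only": "ee_pos|ft_"
}}

```text
ee_pos: [0.4861, -0.182, 0.0129]
ft_force: [-2.8, -0.0, 7.0]
```

Request:
{"method": "shift_gripper", "body": {
  "plan": [
    [[0, 0, 0.016, 0, 0, 0], [0, 0, 0, 0, 0, 0]]
  ],
  "only": "ee_pos|ft_"
}}

```text
ee_pos: [0.4861, -0.1821, 0.0124]
ft_force: [-2.7, -0.1, 12.5]
```

Contact at z of about 0.013. I'll release and lift.

Request:
{"method": "shift_gripper", "body": {
  "plan": [
    [[0, 0, 0, 0, 0, 0], [0, 0, 0, 0, 0, 0], [0, 0, 0, 0, 0, 0]]
  ],
  "aperture": 0.06
}}

```text
t: 9.05
ee_pos: [0.4859, -0.1818, 0.0111]
orientation: [[-0.386, 0.922, -0.0], [0.922, 0.386, 0.0], [0.0, -0.0, -1.0]]
ft_force: [0.7, -0.1, -1.1]
width: 0.0599
grip_force: 0.0
```

Request:
{"method": "shift_gripper", "body": {
  "plan": [
    [[0, 0, -0.16, 0, 0, 0], [0, 0, -0.48, 0, 0, 0], [0, 0, -0.8, 0, 0, 0], [0, 0, -0.96, 0, 0, 0], [0, 0, -0.96, 0, 0, 0]]
  ]
}}

```text
t: 9.68
ee_pos: [0.4855, -0.1817, 0.2237]
orientation: [[-0.386, 0.922, 0.0], [0.922, 0.386, -0.0], [-0.0, 0.0, -1.0]]
ft_force: [1.7, -0.7, -0.8]
width: 0.0597
grip_force: 0.0
```

Request:
{"method": "shift_gripper", "body": {
  "plan": [
    [[0, 0, -0.48, 0, 0, 0], [0, 0, 0, 0, 0, 0], [0, 0, 0, 0, 0, 0]]
  ]
}}

```text
t: 10.05
ee_pos: [0.4852, -0.1816, 0.2508]
orientation: [[-0.386, 0.922, -0.001], [0.922, 0.386, 0.0], [0.001, -0.001, -1.0]]
ft_force: [0.1, -0.2, -0.2]
width: 0.0602
grip_force: 0.0
```

Run:
```python
from h import *
s=probe_bus.read_state();im=camrig.read_camera("wrist");print(s["joint_positions"])
import pickle;pickle.dump(s,open("w3.pkl","wb"))
T=camrig.read_camera("top");S=camrig.read_camera("scene");cv2.imwrite("pics/w3.png",im);cv2.imwrite("pics/t3.png",T);cv2.imwrite("pics/s3.png",S)
cv2.imwrite("pics/p2.png",np.hstack([cv2.resize(im,(400,250)),cv2.resize(S[140:270,220:428],(400,250))]))
```

```text
[ 16.593913    12.24862034   1.09785254 107.11647924  -0.26872094
  60.68775608  40.51859103]
```

View pics/p2.png

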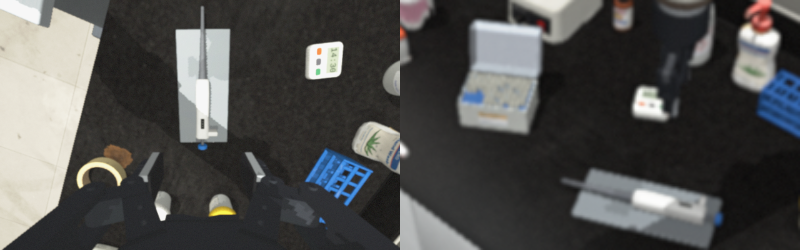

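The pipette lies on the mat along its long side, with the tip just past the far end in the wrist view. The box is clear with its lid still open. Before reaching behind the lid, I'll check what stands there.

Run:
```python
from h import *;import pickle
C=[cam("wrist",pickle.load(open(n+".pkl","rb"))) for n in("w1","w2")]
n=np.array([.875,.485,0]);y=np.array([-.485,.875,0]);H=np.array([.511,.1983,.053])
for nm,a,b in(("switch",(469,157),(543,73)),("lidedgeR",(411,205),(493,113)),("bottle",(508,230),(572,166)),("nearbottom",(458,170),(525,95))):
    x,e=tri((C[0],a),(C[1],b));print(nm,x.round(3),round(e,4),"u,y,h",((x-H)@n).round(3),((x-H)@y).round(3),(x-H)[2].round(3))
# lid outline, scene + top, mixer knob
S=cam("scene");T=cam("top")
for nm,a,b in(("knob",(304,123),(260,128)),("mixfrontcorner",(276,144),(245,158)),("lidTL",(258,152),(251,181)),("lidTR",(293,154),(281,170))):
    x,e=tri((S,a),(T,b));print(nm,x.round(3),round(e,4),"u,y,h",((x-H)@n).round(3),((x-H)@y).round(3),(x-H)[2].round(3))
```

```text
switch [0.659 0.251 0.051] 0.001 u,y,h 0.156 -0.026 -0.002
lidedgeR [0.594 0.179 0.115] 0.0004 u,y,h 0.063 -0.057 0.062
bottle [ 0.793  0.174 -0.   ] 0.0001 u,y,h 0.235 -0.158 -0.053
nearbottom [0.67  0.231 0.019] 0.0006 u,y,h 0.155 -0.048 -0.034
knob [0.755 0.287 0.104] 0.0023 u,y,h 0.256 -0.041 0.051
mixfrontcorner [0.648 0.331 0.048] 0.0037 u,y,h 0.184 0.049 -0.005
lidTL [0.525 0.279 0.118] 0.003 u,y,h 0.052 0.063 0.065
lidTR [0.583 0.175 0.127] 0.0002 u,y,h 0.052 -0.055 0.074
```

Request:
{"method": "shift_gripper", "body": {
  "plan": [
    [[0, 0, 0, 0, 0, -0.0175], [0.64, 0.6144, 0, 0, 0, 0], [0.64, 0.6144, 0, 0, 0, 0], [0.64, 0.6144, 0, 0, 0, 0], [0.64, 0.6144, 0, 0, 0, 0]]
  ],
  "aperture": 0
}}

```text
t: 10.82
ee_pos: [0.5423, 0.0341, 0.25]
orientation: [[-0.485, 0.875, -0.002], [0.875, 0.485, -0.0], [0.001, -0.002, -1.0]]
ft_force: [0.3, 0.5, -0.2]
width: 0.0001
grip_force: 0.0
```

Request:
{"method": "shift_gripper", "body": {
  "plan": [
    [[0.64, 0.6144, 0, 0, 0, 0], [0.64, 0.6144, 0, 0, 0, 0], [0.64, 0.6144, 0, 0, 0, 0], [0.64, 0.6144, 0, 0, 0, 0], [0, 0, 0, 0, 0, 0]]
  ]
}}

```text
t: 11.45
ee_pos: [0.5975, 0.2537, 0.2491]
orientation: [[-0.492, 0.87, -0.003], [0.87, 0.492, 0.003], [0.004, -0.002, -1.0]]
ft_force: [-0.3, 0.6, -0.1]
width: 0.0
grip_force: 0.0
```

Request:
{"method": "shift_gripper", "body": {
  "plan": [
    [[0, 0, 0, 0, 0, 0], [0, 0, 0, 0, 0, 0]]
  ]
}}

```text
t: 11.7
ee_pos: [0.5994, 0.2447, 0.2506]
orientation: [[-0.483, 0.876, -0.001], [0.876, 0.483, -0.001], [-0.001, -0.001, -1.0]]
ft_force: [0.8, -0.1, -0.7]
width: -0.0003
grip_force: 0.0
```

Run:
```python
from h import *
s=probe_bus.read_state();S=camrig.read_camera("scene");T=camrig.read_camera("top");W=camrig.read_camera("wrist")
cv2.imwrite("pics/q.png",np.vstack([np.hstack([cv2.resize(S[90:220,190:350],(390,300)),cv2.resize(T[90:220,190:350],(390,300))]),cv2.resize(W,(780,300))]))
print(s["ee_pos"],s["orientation"][:,1])
```

```text
[0.59944196 0.24474932 0.2506136 ] [ 0.87572178  0.48281382 -0.00147893]
```

View pics/q.png

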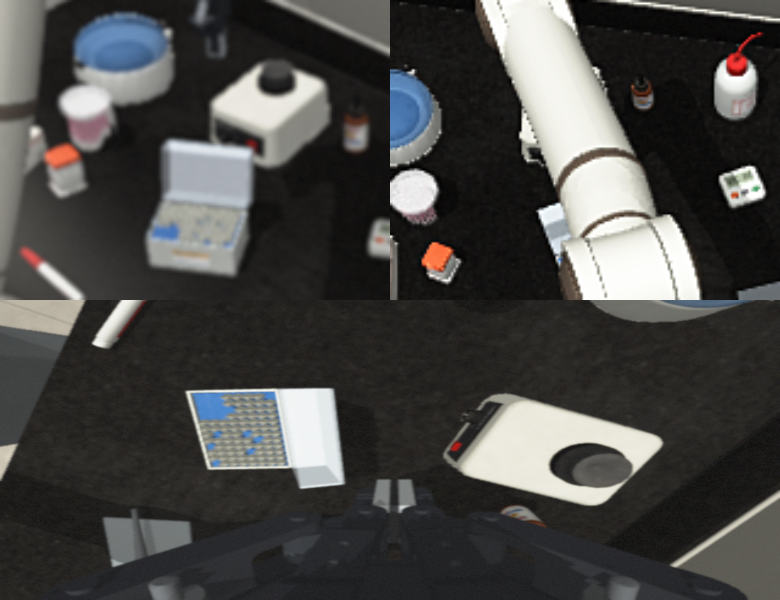

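The closed fingers hang over the gap between the lid's back (right edge about x=340 in the lower panel) and the mixer (x=445). I'll go down behind the lid.

Scaled: 0.05 m is 0.8, 0.04 m is 0.64.

Request:
{"method": "shift_gripper", "body": {
  "plan": [
    [[0, 0, 0.8, 0, 0, 0], [0, 0, 0.8, 0, 0, 0], [0, 0, 0.64, 0, 0, 0], [0, 0, 0.24, 0, 0, 0], [0, 0, 0, 0, 0, 0]]
  ]
}}

```text
t: 12.48
ee_pos: [0.5992, 0.2465, 0.0959]
orientation: [[-0.485, 0.875, -0.001], [0.875, 0.485, -0.0], [0.0, -0.001, -1.0]]
ft_force: [0.6, 0.2, 1.0]
width: 0.0002
grip_force: 0.0
```

Request:
{"method": "shift_gripper", "body": {
  "plan": [
    [[0, 0, 0, 0, 0, 0], [0, -0.16, 0, 0, 0, 0], [0, -0.16, 0, 0, 0, 0], [0, -0.16, 0, 0, 0, 0], [0, 0, 0, 0, 0, 0]]
  ]
}}

```text
t: 13.1
ee_pos: [0.5733, 0.2325, 0.0973]
orientation: [[-0.485, 0.875, 0.002], [0.875, 0.485, 0.001], [-0.0, 0.002, -1.0]]
ft_force: [1.3, 0.8, 1.4]
width: 0.0002
grip_force: 0.6
```

Scaled: -0.0105 m is -0.168, -0.008 m is -0.128.

Request:
{"method": "shift_gripper", "body": {
  "plan": [
    [[0, -0.168, -0.128, 0, 0, 0], [0, -0.168, -0.128, 0, 0, 0], [0, -0.136, -0.064, 0, 0, 0], [0, -0.136, -0.048, 0, 0, 0], [0, 0, 0, 0, 0, 0]]
  ]
}}

```text
t: 13.72
ee_pos: [0.5389, 0.2135, 0.1193]
orientation: [[-0.485, 0.875, -0.001], [0.875, 0.485, -0.001], [0.0, -0.001, -1.0]]
ft_force: [0.7, 0.2, -0.4]
width: -0.0001
grip_force: 0.0
```

Request:
{"method": "shift_gripper", "body": {
  "plan": [
    [[0, -0.144, -0.016, 0, 0, 0], [0, -0.144, -0.016, 0, 0, 0], [0, -0.144, 0.016, 0, 0, 0], [0, -0.144, 0.024, 0, 0, 0], [0, 0, 0, 0, 0, 0]]
  ]
}}

```text
t: 14.35
ee_pos: [0.5072, 0.1959, 0.1185]
orientation: [[-0.485, 0.875, -0.001], [0.875, 0.485, -0.001], [0.0, -0.002, -1.0]]
ft_force: [0.5, -0.2, -0.7]
width: -0.0001
grip_force: 0.1
```

Run:
```python
from h import *
s=probe_bus.read_state();d=s["ee_pos"]-[.511,.1983,.053];print("u,h",d@[.875,.485,0],d[2])
S=camrig.read_camera("scene");cv2.imwrite("pics/r.png",cv2.resize(S[110:230,200:350],(600,480)))
```

```text
u,h -0.004510575389088137 0.065494158738443
```

View pics/r.png

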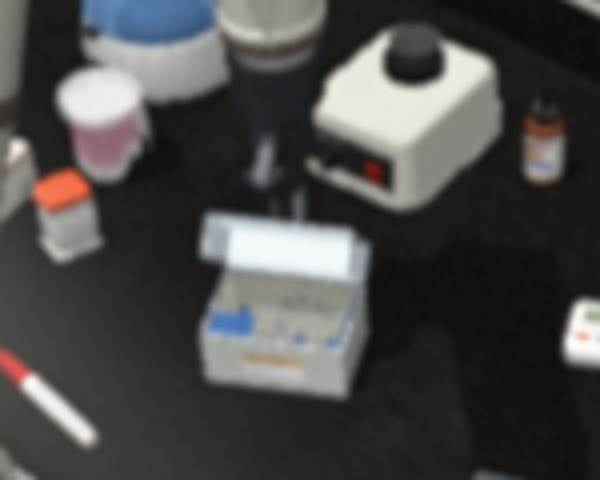

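The lid has come well forward (front edge near (290,250)), with the fingers behind it. I'll carry on round the arc and press it home.

Scaled: -0.008 m is -0.128, -0.007 m is -0.112.

Request:
{"method": "shift_gripper", "body": {
  "plan": [
    [[0, -0.128, 0.048, 0, 0, 0], [0, -0.128, 0.064, 0, 0, 0], [0, -0.112, 0.08, 0, 0, 0], [0, -0.112, 0.096, 0, 0, 0], [0, 0, 0, 0, 0, 0]]
  ]
}}

```text
t: 15.02
ee_pos: [0.4806, 0.1814, 0.0999]
orientation: [[-0.485, 0.875, -0.003], [0.875, 0.485, -0.001], [0.0, -0.003, -1.0]]
ft_force: [0.0, -0.3, 0.6]
width: 0.0002
grip_force: 0.0
```

Request:
{"method": "shift_gripper", "body": {
  "plan": [
    [[0, -0.096, 0.096, 0, 0, 0], [0, -0.08, 0.096, 0, 0, 0], [0, 0, 0.032, 0, 0, 0], [0, 0, 0, 0, 0, 0]]
  ]
}}

```text
t: 15.52
ee_pos: [0.4716, 0.1762, 0.0869]
orientation: [[-0.485, 0.875, -0.002], [0.875, 0.485, -0.001], [-0.0, -0.002, -1.0]]
ft_force: [-2.3, -1.7, 10.4]
width: -0.0002
grip_force: 4.9
```

```bash
python3 -c "
from h import *
s=probe_bus.read_state();d=s['ee_pos']-[.511,.1983,.053];print('u,h',d@[.875,.485,0],d[2])"
```

```text
u,h -0.04516239519497518 0.03385117013744309
```

Scaled: 0.0015 m is 0.024.

Request:
{"method": "shift_gripper", "body": {
  "plan": [
    [[0, 0, 0.024, 0, 0, 0], [0, 0, 0, 0, 0, 0], [0, 0, 0, 0, 0, 0]]
  ]
}}

```text
t: 15.9
ee_pos: [0.4717, 0.1762, 0.0866]
orientation: [[-0.485, 0.875, -0.002], [0.875, 0.485, -0.001], [-0.0, -0.002, -1.0]]
ft_force: [-7.8, -3.0, 21.7]
width: -0.0002
grip_force: 11.3
```

Request:
{"method": "shift_gripper", "body": {
  "plan": [
    [[0, 0, -0.16, 0, 0, 0], [0, 0, -0.64, 0, 0, 0], [0, 0, -0.8, 0, 0, 0], [0, 0, -0.8, 0, 0, 0], [0, 0, 0, 0, 0, 0]]
  ]
}}

```text
t: 16.52
ee_pos: [0.4752, 0.1781, 0.2393]
orientation: [[-0.485, 0.874, 0.008], [0.874, 0.485, 0.003], [-0.001, 0.008, -1.0]]
ft_force: [1.0, 0.4, -0.8]
width: -0.0
grip_force: 0.0
```

Request:
{"method": "shift_gripper", "body": {
  "plan": [
    [[0, 0, -0.64, 0, 0, 0], [0, 0.8, 0, 0, 0, 0], [0, 0.8, 0, 0, 0, 0], [0, 0, 0, 0, 0, 0], [0, 0, 0, 0, 0, 0]]
  ]
}}

```text
t: 17.15
ee_pos: [0.5587, 0.2248, 0.2734]
orientation: [[-0.485, 0.874, -0.003], [0.874, 0.485, -0.001], [0.001, -0.004, -1.0]]
ft_force: [-0.0, 0.1, -0.5]
width: 0.0004
grip_force: 0.0
```

Run:
```python
from h import *
S=camrig.read_camera("scene");W=camrig.read_camera("wrist");cv2.imwrite("pics/f.png",np.hstack([cv2.resize(S[110:280,200:420],(400,310)),cv2.resize(W,(400,310))]))
```

```text
(no output)
```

View pics/f.png

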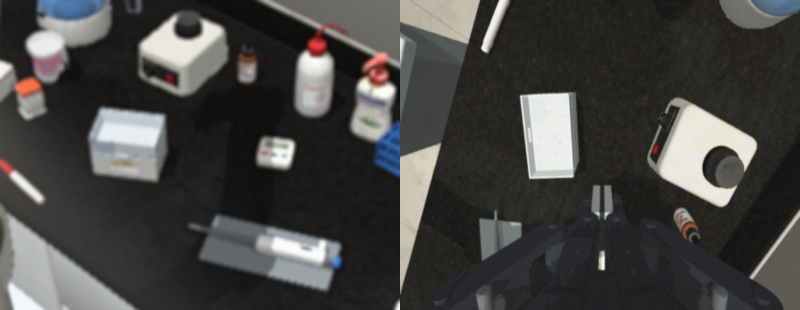

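The lid is shut and level on the box at (128,140), and the pipette lies along the mat at (270,250). The other objects are where they were, and the gripper is clear.

```bash
python3 -c "
from workcell import bot, camrig, probe_bus
print(bot.sign_off())"
```

```text
the job is handed in; nothing more can be done
None
```

The job is handed in: the pipette lies lengthwise on the mat, the tip box lid is shut and was pressed home with about 22 N, and the other things on the worktop look untouched in the last pictures (17 s of the 69 s used).

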